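Make up a weighing kit and a transfer kit

TASK

Make up the two kits on the two trays from the things in the row at the front. The tray with two wells gets a crucible in its square well and the weighing bottle in its round well; the tray with three wells gets the other crucible in its square well, the small beaker in its large round well and the largest of the three rubber stoppers in its small round well. Set everything upright on the floor of its well, and leave the two spare stoppers and the conical flask standing where they are.

Things in the scene. Friction and masses are not known exactly. Their poses are not given: they have to be found in the camera images.
- tray_two: white kit tray with two grey-floored wells, 80 (its x) by 170 mm (its y), 8 mm thick, a low 15 mm lug at either y end; fixed. Origin: centre of its underside, z up. Wells 4 mm deep (floors 4 mm above the origin). Square well, 48 mm wide, centred at x 0, y +45 mm: for a crucible. Round well, 50 mm across, at x 0, y -45 mm: for the weighing bottle.
- tray_three: white kit tray, three grey-floored wells, 124 (its x) by 170 mm (its y), 8 mm thick, a low 15 mm lug at either y end; fixed. Origin: centre of its underside, z up. Wells 4 mm deep (floors 4 mm above the origin). Square well, 48 mm, at x -28, y +45 mm: for a crucible. Small round well, 46 mm, at x -28, y -45 mm: for the large stopper. Large round well, 62 mm, at x +26, y 0 mm: for the beaker.
- crucible_a: white porcelain crucible, an open cup 41 mm across the rim, tapering to a 26 mm foot, 32 mm high; the two crucibles are alike and interchangeable. Stands on the worktop. Origin: centre of its underside, z up.
- crucible_b: white porcelain crucible, an open cup 41 mm across the rim, tapering to a 26 mm foot, 32 mm high; the two crucibles are alike and interchangeable. Stands on the worktop. Origin: centre of its underside, z up.
- weighing_bottle: lidded clear glass weighing bottle, straight-sided, 33 mm across, 55 mm high with its lid and knob (the body, 39 mm high, is what to grip); lid fixed. Stands on the worktop. Origin: centre of its underside, z up. 
- small_beaker: small clear glass beaker, open at the top with a spout, about 42 mm across the straight body (up to 38 mm height), 47 mm at the rim, 61 mm high. Stands on the worktop. Origin: centre of its underside, z up. 
- stopper_large: the largest of three rubber stoppers: red, 34 mm across its wide top, narrower at the foot, 26 mm high. Stands wide end up. Origin: centre of its underside, z up. 
- stopper_medium: black rubber stopper, 28 mm across, 26 mm high: a spare, stays where it is. Origin: centre of its underside, z up. 
- stopper_small: smallest rubber stopper, red, 23 mm across, 26 mm high: a spare, stays where it is. Origin: centre of its underside, z up. 
- flask: conical clear glass flask, 62 mm across the foot, 101 mm high, standing behind the trays: stays where it is. Origin: centre of its underside, z up. 
Mind the look-alikes: they are no part of the job. Leave any orange look-alike of the stopper_small alone.

How it is judged:
By the outcome, as a careful person would: the job done as asked, in the order asked, and still so for the second after the job is handed in, with the robot touching nothing.
It also fails if it takes over 112 s, if anything falls off the work surface, if the arm or the gripper's body presses on something with over 40 N, if the wrist force passes 120 N, or if a joint passes its speed limit or range.

ROBOT

A 6-joint arm with a two-finger parallel gripper is mounted at the origin on a cart in front of the work surface, level with it; the furniture and walls round the work are solid. World frame = base frame: x ahead of the robot, y to its left, z up, the work surface at z = 0. Lengths are in m, angles in rad, forces in N, time in s.
With the tool pointing down it reaches from about 0.3 to 0.775 m from the base axis. Payload 14.6 kg.
Tool frame: the origin (TCP) lies midway between the tips of the shut fingers; the grasp point (between the pads) lies 19 mm behind it; z points along the fingers, y is the line along which they close (so a half turn about z gives the same grasp; the last joint's range is limited). The gripper opens to 94 mm and grips with 3 to 60 N. Pads are 16 mm wide; open, the fingers measure 119 mm over their backs; the gripper's body (75 mm by 177 mm) begins 78 mm behind the grasp point.
Start: joints at [-1.367, 0.3, 1.521, -0, 1.321, -0.067], TCP at [0.147, -0.53, 0.178] pointing down, gripper open.
Joint ranges: [-3.03, 3.03], [-0.79, 2.21], [0.23, 2.52], [-1.04, 4.18], [0, 3.07], [-2.55, 2.55]. Speed limits (rad/s): [2.22, 2.22, 2.57, 3.14, 3.14, 3.14].

INTERFACE

Orientations are given as a unit quaternion [x, y, z, w].
In Python, from rig import robot gives the robot as it stands.
- The arm moves only by the tool move_arm, never from a script. Its argument "commands" is text: rows parted by semicolons, each of 5 numbers parted by spaces: the shift along the tool's x, y, z in parts of the range, where 1.0 means 60 cm, then the turn about the tool's z in a scale on which 1.0 is 90 degrees, then the opening, from 0 (shut) to 1 (fully open). In form: dx dy dz twist grip; .... A call has 1 to 12 rows; each row is the pose to reach, as a shift and turn from the pose commanded when the call began, along the tool's axes at that moment; what a row does not reach only later rows make up. A row lasts 1/10 s, in which the tool goes at most 50 mm and 8.59 degrees, less where a joint would pass 70% of its speed; a pose out of reach is approached as far as the arm can. A call with a gripper value outside its range is refused whole. The fingers move at their own pace and stop on an object; "newtons" is the grip in N (left out, the last holds). Time passes only in rows, so rows that repeat a pose let the fingers close. It gives the time, the measured TCP pose, the force, the opening and the grip force at its end, in the units of the state.
- robot.sense(): the state, without advancing time (a new reading comes with each control period).
- robot.snapshot(name): name is "scene" or "side" or "wrist"; returns a dict with "frame" (480x640x3 uint8, red, green, blue), "camera_matrix" (3x3 intrinsics, pixels), "k1" (the pictures are not rectified: a ray, as slopes to the right and down, at radius r is drawn at 1 + k1 r^2 times it, then the intrinsics apply), "R" (3x3) and "t" (3): a world point X has camera coordinates R X + t. Camera axes: x right, y down, z forward; pixel columns grow to the right and rows downward; lengths in m; the calibration is good to about 2 mm. A picture is of the moment at which its call begins. There is no depth.
- robot.close_job(): hands the job in; it is judged then, once.
Trained networks look in the newest picture that a camera, given by its name, has taken for a name from the list of things; names that differ only in an ending like _2 or _b are one class to them, and where a whole thing is asked for, a point or a joint stands for the part that bears it (a point fixed in the world has none). Each returns a list of dicts, best first, with "score" (0 to 1); they miss things now and then, are a little off and sometimes report something else, mostly with a low value. They report only what shows in the picture. A call takes as long as a camera call. They do not tell look-alikes from the thing itself.
- robot.boxes_of(camera, thing): "point" ([column, row] in pixels, amid what is visible of it).
The state is a dict: "time_s": time; "joints": joint angles; "joint_vel": joint speeds; "joint_efforts": joint torques, N m; "tcp_pos": TCP position; "orientation": TCP orientation; "ft_force": force on the tool from outside, world axes, zero at the start; "wrist_torque": the same for the moment, N m; "grip_width": opening from 0.0 (shut) to 1.0 (fully open); "grip_force": force on a finger pad.
Only numpy, scipy, OpenCV 4.12 (cv2) and the standard library are available. Lean on these libraries where they do the work, as an engineer would, in place of code of your own. Each camera call takes 0.05 s, during which the arm holds its last target. There are 200 camera calls.

## Working session

There is one attempt and no reset: what is moved stays moved. The work goes in short steps, Python scripts to look and compute and a tool call to move; the robot and the scene stay as the last step left them, time stands still between calls to the robot, and variables do not carry over. Pictures are saved under pics/ and viewed, at most 14 in all, crops included, and the job is handed in when it is done.

Besides the shell and the picture viewer there is one more tool, called after "Emit:" as name(argument=value, ...), one argument or row to a line, values as JSON. move_arm: Moves the arm, as the interface text tells. Its arguments: {"type":"object","properties":{"commands":{"type":"string"},"newtons":{"type":"number"}},"required":["commands"]}

```bash
mkdir -p pics
cat > h.py <<'E'
import numpy as np, cv2
from rig import robot
def snap(n,f=None):
    s=robot.snapshot(n)
    if f: cv2.imwrite(f'pics/{f}.png',s['frame'][:,:,::-1])
    return s
def ray(s,p):
    K=np.array(s['camera_matrix']);m=np.array([(p[0]-K[0,2])/K[0,0],(p[1]-K[1,2])/K[1,1]])
    u=m.copy()
    for _ in range(30): u=m/(1+s['k1']*(u@u))
    R=np.array(s['R']);t=np.array(s['t'])
    return -R.T@t, R.T@np.array([u[0],u[1],1.])
def at(s,p,z):
    o,d=ray(s,p); return o+d*(z-o[2])/d[2]
def px(s,X):
    c=np.array(s['R'])@np.array(X)+np.array(s['t']);u=c[:2]/c[2];u=u*(1+s['k1']*(u@u))
    K=np.array(s['camera_matrix']);return np.array([K[0,0]*u[0]+K[0,2],K[1,1]*u[1]+K[1,2]])
E
python3 - <<'E'
from h import *
H=dict(tray_two=.006,tray_three=.006,crucible_a=.016,weighing_bottle=.025,small_beaker=.03,stopper_large=.013,stopper_medium=.013,stopper_small=.013,flask=.05)
for c in ['scene','side']:
    s=snap(c,c+'0'); print(c,np.round(-np.array(s['R']).T@s['t'],3))
    for n,z in H.items():
        print(n,[(round(b['score'],2),np.round(b['point']).tolist(),np.round(at(s,b['point'],z)[:2],3).tolist()) for b in robot.boxes_of(c,n)[:4]])
print(robot.sense())
E
```

```text
scene [-0.071  0.627  0.67 ]
tray_two [(0.68, [280.0, 274.0], [0.58, 0.266]), (0.35, [372.0, 288.0], [0.431, 0.124])]
tray_three [(0.82, [368.0, 236.0], [0.581, 0.012])]
crucible_a [(0.83, [369.0, 289.0], [0.427, 0.139]), (0.51, [427.0, 257.0], [0.433, -0.04]), (0.35, [370.0, 234.0], [0.573, 0.014])]
weighing_bottle [(0.91, [293.0, 328.0], [0.417, 0.333])]
small_beaker [(0.81, [248.0, 338.0], [0.44, 0.415])]
stopper_large [(0.7, [330.0, 310.0], [0.425, 0.241]), (0.26, [282.0, 274.0], [0.571, 0.264])]
stopper_medium [(0.69, [368.0, 234.0], [0.579, 0.015]), (0.5, [392.0, 274.0], [0.436, 0.065])]
stopper_small [(0.49, [446.0, 244.0], [0.444, -0.114])]
flask [(0.9, [284.0, 218.0], [0.704, 0.177])]
side [ 0.41  -0.671  0.665]
tray_two [(0.9, [317.0, 237.0], [0.583, 0.239]), (0.68, [338.0, 313.0], [0.58, 0.002])]
tray_three [(0.87, [341.0, 311.0], [0.586, 0.006]), (0.38, [392.0, 250.0], [0.731, 0.168])]
crucible_a [(0.92, [242.0, 268.0], [0.419, 0.145]), (0.66, [339.0, 313.0], [0.578, -0.01]), (0.65, [256.0, 328.0], [0.432, -0.022])]
weighing_bottle [(0.73, [241.0, 214.0], [0.428, 0.324])]
[... 343 characters left out ...]
-1.36656157e+00,  2.99901983e-01,  1.52098009e+00,  7.01204894e-06,
        1.32069916e+00, -6.65979942e-02]), 'joint_vel': array([-8.52449541e-05, -7.79291184e-04,  5.85182837e-04,  1.81046722e-03,
       -1.59939858e-03,  2.90533973e-04]), 'joint_efforts': array([-4.34642116e-04, -5.31668687e+01, -3.52915084e+01,  7.08639971e-02,
        2.13469472e-02,  2.60345388e-05]), 'tcp_pos': array([ 0.14714369, -0.52995083,  0.17775293]), 'orientation': array([9.90845322e-01, 1.35002026e-01, 3.78170248e-06, 5.46505850e-06]), 'ft_force': array([ 0.15059179,  0.56528594, -0.13023583]), 'wrist_torque': array([-0.05150716,  0.07082149,  0.04597803]), 'grip_force': 0.0, 'grip_width': 1.0024790785316384}
```

View pics/scene0.png

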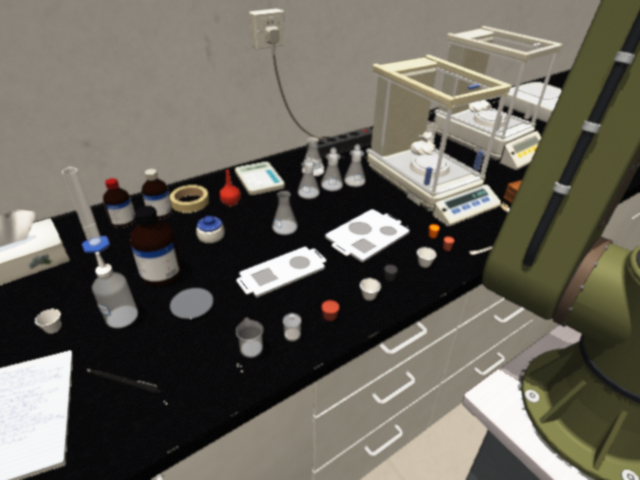

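View pics/side0.png

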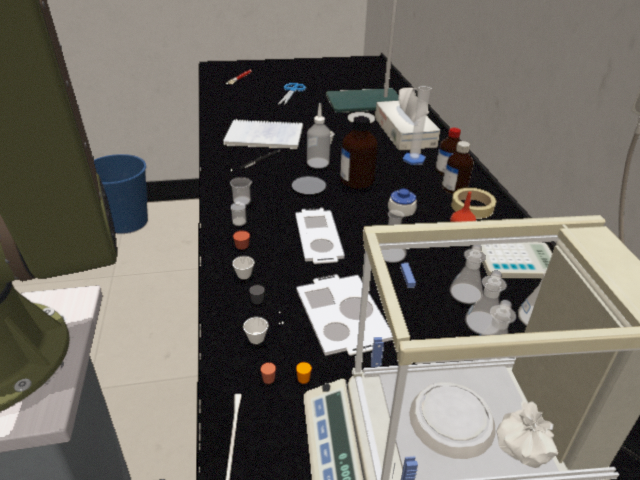

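The scene shows, from left to right, the beaker (248,338), bottle (293,328), large stopper (330,310), crucible (370,289), black stopper (391,272), crucible (427,257), small red stopper (448,243), with an orange look-alike at (434,231). The trays are at (282,270) and (368,235). The side view agrees. I'll move over the row and look with the wrist camera.

Careful with the scale: shifts go in shares of 60 cm and turns go in shares of 90 degrees. That gives: -53 cm / 60 = -0.8833, 44 cm / 60 = 0.7333, -74.5 degrees / 90 = -0.8278.

Emit:
move_arm(
  commands="0.3667 -0.45 -0.2 -0.4444 1;0.3667 -0.45 -0.2 -0.4444 1;0.3667 -0.45 -0.2 -0.4444 1;0.3667 -0.45 -0.2 -0.4444 1;0.7333 -0.8833 -0.2 -0.8278 1;0.7333 -0.8833 -0.2 -0.8278 1;0.7333 -0.8833 -0.2 -0.8278 1;0.7333 -0.8833 -0.2 -0.8278 1;0.7333 -0.8833 -0.2 -0.8278 1;0.7333 -0.8833 -0.2 -0.8278 1;0.7333 -0.8833 -0.2 -0.8278 1;0.7333 -0.8833 -0.2 -0.8278 1",
)

```text
time_s: 2.2
tcp_pos: [0.3875, 0.0076, 0.2871]
orientation: [0.707, 0.707, 0.0, 0.0]
ft_force: [0.9, -0.4, 0.4]
grip_width: 1.001
grip_force: 0.0
```

Scaled: 12 cm / 60 = 0.2, -5 cm / 60 = -0.0833.

Emit:
move_arm(
  commands="0.2 0.0833 -0.0833 0 1;0.2 0.0833 -0.0833 0 1;0.2 0.0833 -0.0833 0 1;0.2 0.0833 -0.0833 0 1;0.2 0.0833 -0.0833 0 1",
)

```text
time_s: 2.7
tcp_pos: [0.437, 0.1257, 0.3362]
orientation: [0.707, 0.708, -0.0, -0.0]
ft_force: [-0.0, -1.5, -0.4]
grip_width: 1.004
grip_force: 0.0
```

Run:
```python
from h import *
s=snap('wrist','w1'); print(robot.sense()['tcp_pos'],np.round(-np.array(s['R']).T@s['t'],3),np.round(s['R'],2))
np.savez('pics/w1.npz',**s)
H=dict(tray_two=.006,tray_three=.006,crucible_a=.016,weighing_bottle=.025,small_beaker=.03,stopper_large=.013,flask=.05)
for n,z in H.items():
    print(n,[(round(b['score'],2),np.round(b['point']).tolist(),np.round(at(s,b['point'],z)[:2],3).tolist()) for b in robot.boxes_of('wrist',n)[:4]])
```

```text
[0.43683963 0.12505767 0.33610612] [0.438 0.201 0.543] [[ 1.    0.   -0.  ]
 [ 0.   -0.97  0.26]
 [-0.   -0.26 -0.97]]
tray_two [(0.75, [439.0, 83.0], [0.587, 0.256])]
tray_three [(0.95, [418.0, 256.0], [0.572, 0.03])]
crucible_a [(0.91, [306.0, 175.0], [0.42, 0.142]), (0.7, [306.0, 13.0], [0.421, 0.334]), (0.62, [313.0, 308.0], [0.429, -0.042])]
weighing_bottle [(0.6, [304.0, 13.0], [0.42, 0.331])]
small_beaker []
stopper_large [(0.79, [308.0, 91.0], [0.424, 0.244])]
flask [(0.74, [549.0, 164.0], [0.717, 0.162])]
```

View pics/w1.png

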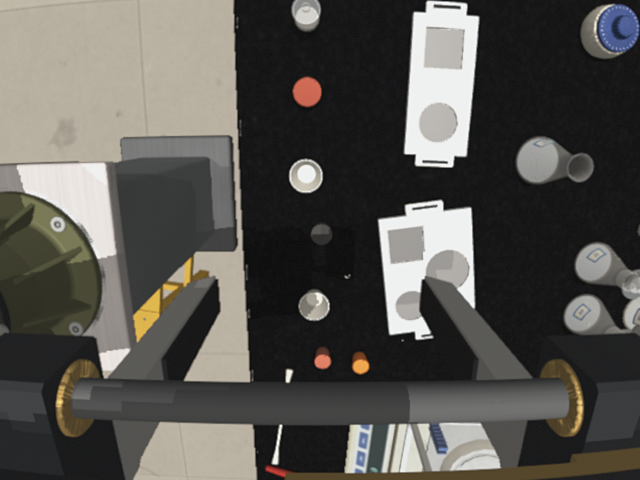

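Wrist view: wells of tray_two are at (445,47) square and (438,122) round. Those of tray_three are at (407,244), (447,268) and (410,304), partly hidden by a finger. Crucibles are at (306,175) and (313,305), the red stopper at (307,92) and the bottle at (306,13). Now a view from further left for the left end, and accurate measuring.

```bash
cat >> h.py <<'E'
RINGS=dict(cruc=[(0,.013),(.032,.0205)],bottle=[(0,.0165),(.039,.0165)],beaker=[(0,.021),(.038,.021),(.061,.0235)],stop=[(0,.014),(.026,.017)])
A=np.linspace(0,2*np.pi,60)
def model_c(s,kind,xy):
    P=np.array([px(s,[xy[0]+r*np.cos(a),xy[1]+r*np.sin(a),z]) for z,r in RINGS[kind] for a in A],np.float32)
    h=cv2.convexHull(P);m=cv2.moments(h);return np.array([m['m10'],m['m01']])/m['m00'],m['m00']
def thing(s,kind,p,win=45,thr=60):
    f=s['frame'].max(2);k=np.zeros_like(f);x,y=map(int,p)
    k[max(0,y-win):y+win,max(0,x-win):x+win]=255
    m=((f>thr)&(k>0)).astype(np.uint8)
    m=cv2.morphologyEx(m,cv2.MORPH_CLOSE,np.ones((5,5)));cs=cv2.findContours(m,0,2)[0]
    c=max(cs,key=cv2.contourArea);h=cv2.convexHull(c);M=cv2.moments(h);o=np.array([M['m10'],M['m01']])/M['m00']
    g=at(s,o,.02)[:2]
    for _ in range(6):
        q,ar=model_c(s,kind,g); g=g+at(s,o,.02)[:2]-at(s,q,.02)[:2]
    return g,M['m00']/ar
WELL=dict(two=[(0,.045),(0,-.045)],three=[(-.028,.045),(-.028,-.045),(.026,0)])
AREA=dict(two=[.048**2,np.pi*.025**2],three=[.048**2,np.pi*.023**2,np.pi*.031**2])
def wells(s):
    f=s['frame'];m=(f.min(2)>205).astype(np.uint8)
    cs,hi=cv2.findContours(m,cv2.RETR_CCOMP,cv2.CHAIN_APPROX_NONE);out=[]
    for c,h in zip(cs,hi[0]):
        if h[3]>=0 and cv2.contourArea(c)>300:
            w=np.array([at(s,q[0],.007)[:2] for q in c],np.float32)
            M=cv2.moments(w);out.append((np.array([M['m10'],M['m01']])/M['m00'],M['m00']*1e6))
    return out
def rigid(L,W):
    L=np.array(L);W=np.array(W);l=L-L.mean(0);w=W-W.mean(0)
    a=np.arctan2((l[:,0]*w[:,1]-l[:,1]*w[:,0]).sum(),(l*w).sum())
    R=np.array([[np.cos(a),-np.sin(a)],[np.sin(a),np.cos(a)]]);t=W.mean(0)-R@L.mean(0)
    return a,t,(L@R.T+t)
E
python3 - <<'E'
from h import *
s=dict(np.load('pics/w1.npz'));s['k1']=float(s['k1'])
for k,p in [('cruc',(306,175)),('cruc',(313,305)),('stop',(307,92))]: print(k,thing(s,k,p,28))
for w,a in wells(s): print(np.round(w,4),round(float(a)))
E
```

```text
cruc (array([0.42050303, 0.14262   ]), 1.0713621102707998)
cruc (array([ 0.43028251, -0.03211569]), 1.029454595560259)
stop (array([0.4224921, 0.2427974]), 1.0576957292946454)
[0.5549 0.0472] 2440
[0.5877 0.2083] 1994
[0.5903 0.2984] 2409
```

Scaled: 14 cm / 60 = 0.2333, -2 cm / 60 = -0.0333.

Emit:
move_arm(
  commands="0.2333 0.0333 -0.0333 0 1;0.2333 0.0333 -0.0333 0 1;0.2333 0.0333 -0.0333 0 1;0.2333 0.0333 -0.0333 0 1;0.2333 0.0333 -0.0333 0 1",
)

```text
time_s: 3.6
tcp_pos: [0.457, 0.2656, 0.3561]
orientation: [0.707, 0.708, -0.0, -0.0]
ft_force: [0.4, -0.9, -0.3]
grip_width: 0.997
grip_force: 0.0
```

Run:
```python
from h import *
s=snap('wrist','w2'); np.savez('pics/w2.npz',**s)
print(robot.sense()['tcp_pos'])
g={'cruc':[.422,.142],'stop':[.424,.244],'bottle':[.42,.331],'beaker':[.44,.42]}
for k,p in g.items():
    q=px(s,[*p,.02]);print(k,np.round(q),[thing(s,k,q,w) for w in (35,45)])
for w,a in wells(s): print(np.round(w,4),round(float(a)))
```

```text
[0.45702945 0.26482418 0.35629537]
cruc [294. 274.] [(array([0.42024896, 0.14202101]), 1.0126708142409255), (array([0.42024896, 0.14202101]), 1.0126708142409255)]
stop [294. 202.] [(array([0.42262722, 0.24283902]), 1.052148631812123), (array([0.42262722, 0.24283902]), 1.052148631812123)]
bottle [290. 135.] [(array([0.42136165, 0.33152902]), 0.9911079275691034), (array([0.42136165, 0.33152902]), 0.9911079275691034)]
beaker [305.  62.] [(array([0.43297528, 0.41397399]), 1.0217891512935233), (array([0.43297528, 0.41397399]), 1.0217891512935233)]
[0.5549 0.0469] 2250
[0.5876 0.2078] 1968
[0.5902 0.2983] 2240
```

View pics/w2.png

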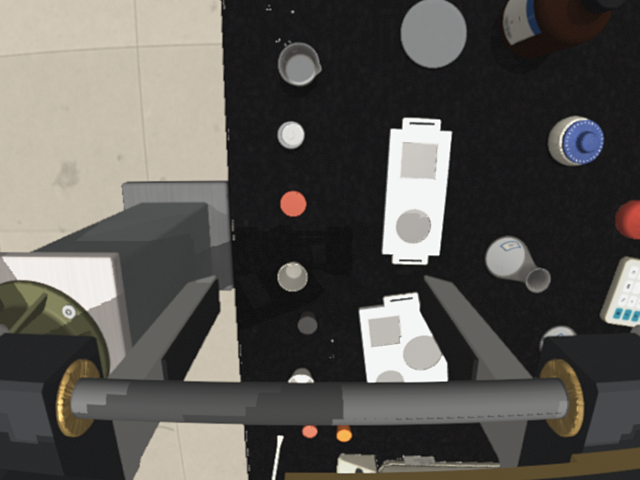

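w2 shows the beaker (298,65, spout to the right), bottle (290,135), stopper (293,203) and crucible (293,277). Positions agree with w1 within 1 mm, and the well areas match the sizes given. Grasping crucible A first.

Emit:
move_arm(
  commands="-0.205 -0.0617 0.3 0 0.8;-0.205 -0.0617 0.3 0 0.8;-0.205 -0.0617 0.3 0 0.8;-0.205 -0.0617 0.3 0 0.8;-0.205 -0.0617 0.45 0 0.8;-0.205 -0.0617 0.5167 0 0.8;-0.205 -0.0617 0.5767 0 0.8;-0.205 -0.0617 0.5767 0 0.8;-0.205 -0.0617 0.5767 0 0.8;-0.205 -0.0617 0.5767 0 0.8",
  newtons=12,
)

```text
time_s: 4.65
tcp_pos: [0.4205, 0.1418, 0.0117]
orientation: [0.707, 0.707, 0.0, 0.0]
ft_force: [-0.9, 0.5, -0.0]
grip_width: 0.799
grip_force: 0.0
```

Scaled: -10 cm / 60 = -0.1667, -5 cm / 60 = -0.0833.

Emit:
move_arm(
  commands="0 0 0 0 0.3;0 0 0 0 0.3;0 0 0 0 0.3;0 0 0 0 0.3;0 0 0 0 0.3;0 0 -0.0333 0 0.3;0 0 -0.0833 0 0.3;0 0 -0.1667 0 0.3;0 0 -0.1667 0 0.3",
)

```text
time_s: 5.55
tcp_pos: [0.4227, 0.1431, 0.1158]
orientation: [0.707, 0.707, 0.004, 0.002]
ft_force: [0.4, -0.5, -0.5]
grip_width: 0.299
grip_force: 0.0
```

Run:
```python
from h import *
s=snap('wrist','w3');d=robot.sense();print(d['tcp_pos'],d['grip_width'],d['grip_force'],px(s,[*d['tcp_pos'][:2],.1]))
```

```text
[0.42150504 0.1428033  0.11298587] 0.2959051243095488 0.0 [315.32356275 264.18107199]
```

View pics/w3.png

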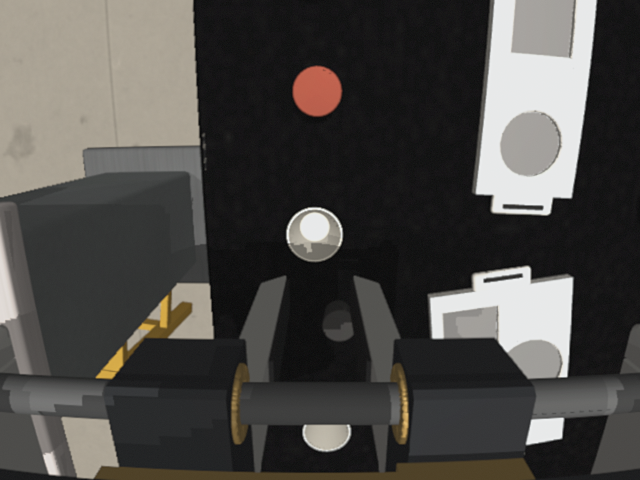

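The crucible was left behind: it stands at (314,235), and the fingers are at 28 mm with no force. They had probably not finished closing when I lifted. I'll re-measure and retry, stopping to check the grip.

Run:
```python
from h import *
s=snap('wrist');print(thing(s,'cruc',(314,235),45),thing(s,'stop',(317,91),45));print(robot.sense()['tcp_pos'])
```

```text
(array([0.42060333, 0.14277317]), 1.0171146615304116) (array([0.42267248, 0.24273046]), 1.0046969297139057)
[0.42045619 0.14251101 0.1110938 ]
```

Emit:
move_arm(
  commands="0 0 0 0 0.7;0 0 0 0 0.7;0 0 0 0 0.7;0 0 0 0 0.7",
)

```text
time_s: 6.05
tcp_pos: [0.4199, 0.1423, 0.11]
orientation: [0.707, 0.707, -0.0, -0.0]
ft_force: [-0.1, 0.4, -0.8]
grip_width: 0.607
grip_force: 0.0
```

Scaled: 10 cm / 60 = 0.1667, 8 cm / 60 = 0.1333.

Emit:
move_arm(
  commands="0 0 0.0833 0 0.65;0 0 0.1333 0 0.65;0 0 0.1667 0 0.65;0 0 0.1667 0 0.65;0 0 0.1667 0 0.2;0 0 0.1667 0 0.2;0 0 0.1667 0 0.2;0 0 0.1667 0 0.2;0 0 0.1667 0 0.2;0 0 0.1667 0 0.2",
  newtons=15,
)

```text
time_s: 7.05
tcp_pos: [0.4202, 0.1424, 0.0107]
orientation: [0.707, 0.707, 0.0, 0.0]
ft_force: [-0.3, 0.2, 0.9]
grip_width: 0.211
grip_force: 0.0
```

Run:
```python
from h import *
s=snap('wrist');c=snap('side');print(thing(s,'cruc',px(s,[.4205,.1425,.03]),45))
print(robot.sense()['grip_width'])
a=s['frame'][60:480,100:500]
b=cv2.resize(c['frame'][210:330,180:300],(400,400),interpolation=2)
cv2.imwrite('pics/p4.png',np.hstack([cv2.resize(a,(400,400)),b])[:,:,::-1])
print(px(s,[.4205,.1425,.03]))
```

```text
(array([0.42000806, 0.13927871]), 1.232167650835734)
0.19894098451884262
[317.97789782 286.50926867]
```

View pics/p4.png

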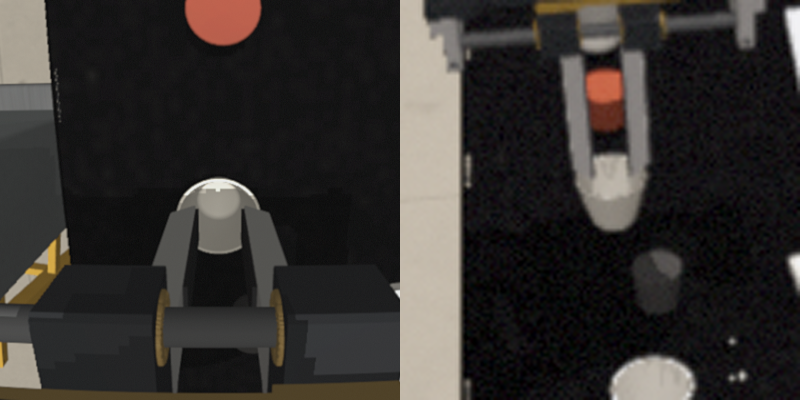

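Run:
```python
from h import *
d=robot.sense();print(d['tcp_pos'],d['grip_width'],d['ft_force'],d['grip_force']);T=d['tcp_pos'];w=d['grip_width']*.047
out=[]
for n in ('side','scene'):
    c=snap(n);q=px(c,T).astype(int)
    b=cv2.resize(c['frame'][q[1]-40:q[1]+40,q[0]-26:q[0]+27],None,fx=7,fy=7,interpolation=2)
    for dx,col in ((-w,(255,0,0)),(w,(0,255,0)),(0,(0,0,255))):
        for z in (T[2],.032,.05):
            p=(px(c,[T[0]+dx,T[1],z])-[q[0]-26,q[1]-40])*7+3;cv2.circle(b,tuple(int(v) for v in p),3,col,-1)
    out.append(b)
cv2.imwrite('pics/p5.png',np.hstack(out)[:,:,::-1])
```

```text
[0.42014375 0.14242695 0.01063127] 0.19894098451884262 [-0.86209005 -1.02906974 -0.6116539 ] 0.0
```

View pics/p5.png

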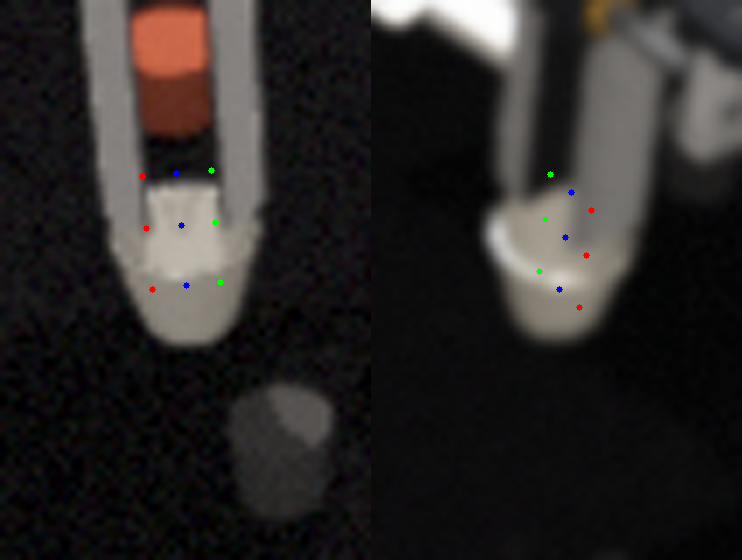

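Emit:
move_arm(
  commands="0 0 0 0 0;0 0 0 0 0;0 0 0 0 0;0 0 0 0 0",
)

```text
time_s: 7.65
tcp_pos: [0.4201, 0.1424, 0.0105]
orientation: [0.707, 0.707, -0.0, -0.0]
ft_force: [0.1, -0.1, 0.3]
grip_width: 0.001
grip_force: 0.0
```

Emit:
move_arm(
  commands="0 0 0 0 0.4;0 0 0 0 0.4;0 0 0 0 0.4;0 0 0 0 0.4;0 0 0 0 0.4;0 0 0 0 0.4",
)

```text
time_s: 8.25
tcp_pos: [0.4201, 0.1424, 0.0106]
orientation: [0.707, 0.707, 0.0, 0.0]
ft_force: [-0.3, -0.5, -0.4]
grip_width: 0.401
grip_force: 0.0
```

Run:
```python
from h import *
d=robot.sense();print(d['tcp_pos'],d['grip_width'],d['ft_force'],d['grip_force']);T=d['tcp_pos']
out=[]
for n in ('side','scene'):
    c=snap(n);q=px(c,T).astype(int)
    b=cv2.resize(c['frame'][q[1]-40:q[1]+40,q[0]-26:q[0]+27],None,fx=7,fy=7,interpolation=2)
    out.append(b)
cv2.imwrite('pics/p6.png',np.hstack(out)[:,:,::-1])
```

```text
[0.4201196  0.14242488 0.01055161] 0.4008114423994202 [-0.32070744 -0.50753641 -0.39066125] 0.0
```

View pics/p6.png

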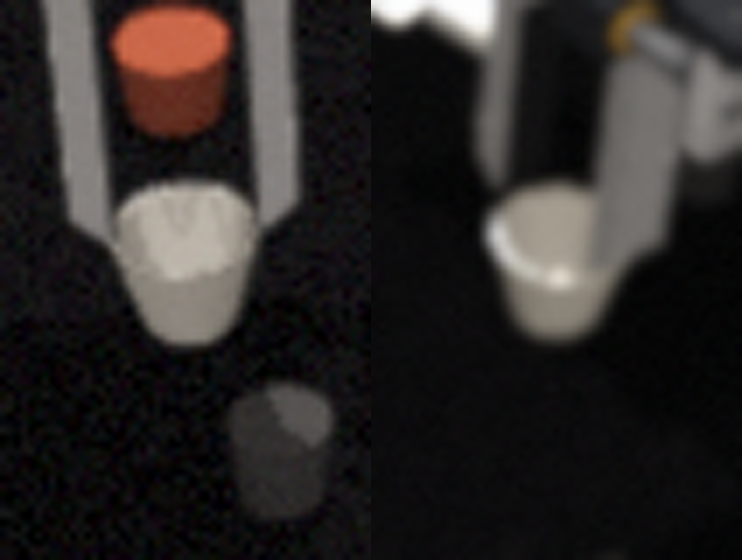

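The picture shows the fingertips at about rim height (~0.03 m) although the TCP reads 0.0106. The real tips sit roughly 2 cm higher than reported, so the fingers closed above the cup. I'll open and lower in small steps, watching the force.

Scaled: 1 cm / 60 = 0.0167, 0.5 cm / 60 = 0.0083.

Emit:
move_arm(
  commands="0 0 0 0 0.65;0 0 0 0 0.65;0 0 0 0 0.65;0 0 0 0 0.65;0 0 0.0083 0 0.65;0 0 0.0167 0 0.65;0 0 0.0167 0 0.65;0 0 0.0167 0 0.65",
)

```text
time_s: 9.15
tcp_pos: [0.42, 0.1424, 0.0003]
orientation: [0.707, 0.707, -0.0, -0.0]
ft_force: [0.3, 0.3, 0.5]
grip_width: 0.648
grip_force: 0.0
```

Run:
```python
from h import *
d=robot.sense();print(d['tcp_pos'],d['grip_width'],d['ft_force']);T=d['tcp_pos'];w=d['grip_width']*.047
out=[]
for n in ('side','scene'):
    c=snap(n);q=px(c,T).astype(int)
    b=cv2.resize(c['frame'][q[1]-40:q[1]+40,q[0]-26:q[0]+27],None,fx=7,fy=7,interpolation=2)
    for dx,col in ((-w,(255,0,0)),(w,(0,255,0))):
        for z in (0,.01,.02,.03):
            p=(px(c,[T[0]+dx,T[1]-.008,z])-[q[0]-26,q[1]-40])*7+3;cv2.circle(b,tuple(int(v) for v in p),2,col,-1)
    out.append(b)
cv2.imwrite('pics/p7.png',np.hstack(out)[:,:,::-1])
```

```text
[4.19986566e-01 1.42372659e-01 3.07455660e-04] 0.6477812724893319 [0.34314049 0.32825616 0.45002214]
```

View pics/p7.png

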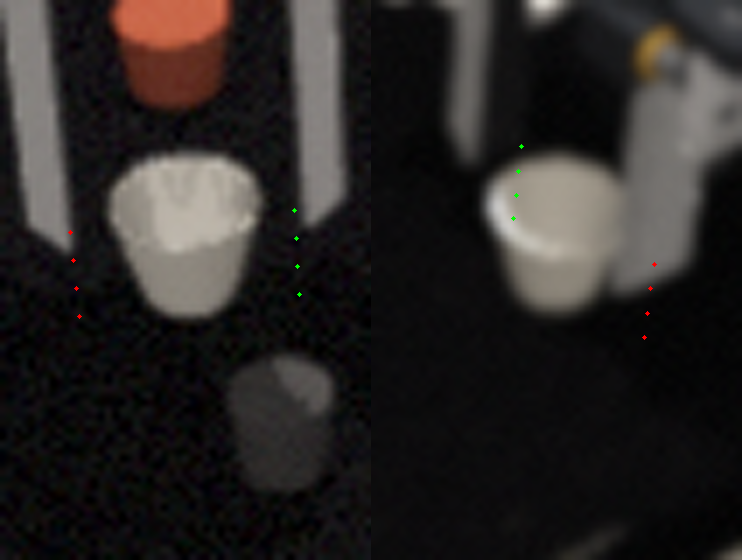

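Side view: the tips are at about z 0.022 with the TCP reading 0.000, so there is a constant ~22 mm height offset; x and y are right. Lowering a further 12 mm and closing.

Scaled: 1.2 cm / 60 = 0.02, 0.6 cm / 60 = 0.01.

Emit:
move_arm(
  commands="0 0 0.01 0 0.65;0 0 0.02 0 0.65;0 0 0.02 0 0.3;0 0 0.02 0 0.3;0 0 0.02 0 0.3;0 0 0.02 0 0.3;0 0 0.02 0 0.3;0 0 0.02 0 0.3",
)

```text
time_s: 10.05
tcp_pos: [0.4201, 0.1424, -0.0114]
orientation: [0.707, 0.707, 0.0, 0.0]
ft_force: [-0.2, 0.6, -0.1]
grip_width: 0.412
grip_force: 15.0
```

Scaled: 17 cm / 60 = 0.2833, 15.6 cm / 60 = 0.26.

Emit:
move_arm(
  commands="0 0 -0.05 0 0.3;0 0 -0.1333 0 0.3;0.1333 0.1417 -0.1667 0 0.3;0.26 0.2833 -0.1667 0 0.3;0.26 0.2833 -0.1667 0 0.3;0.26 0.2833 -0.1667 0 0.3;0.26 0.2833 -0.1667 0 0.3;0.26 0.2833 -0.1667 0 0.3;0.26 0.2833 -0.0833 0 0.3;0.26 0.2833 -0.05 0 0.3;0.26 0.2833 -0.05 0 0.3;0.26 0.2833 -0.05 0 0.3",
)

```text
time_s: 11.25
tcp_pos: [0.5902, 0.2983, 0.0196]
orientation: [0.707, 0.707, 0.0, 0.0]
ft_force: [0.8, -0.3, -0.9]
grip_width: 0.411
grip_force: 15.0
```

Run:
```python
from h import *
s=snap('wrist','w8');d=robot.sense();print(d['tcp_pos'],d['grip_width'],d['grip_force'])
for w,a in wells(s): print(np.round(w,4),round(float(a)))
```

```text
[0.59070389 0.2985541  0.02039866] 0.4108097594836292 15.000024833134376
[0.5912 0.3468] 145
```

View pics/w8.png

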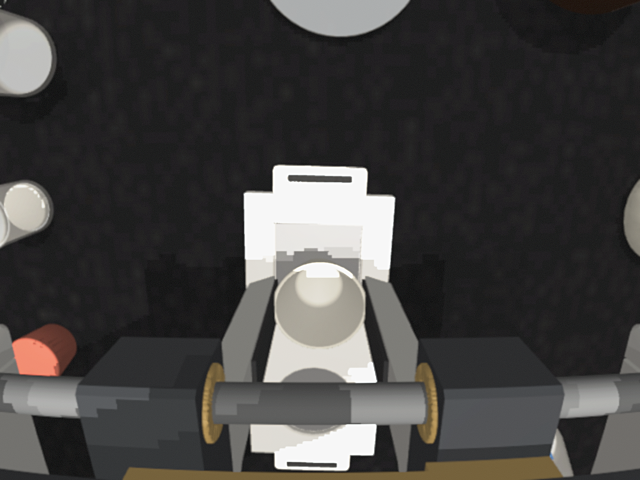

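The crucible (320,305) is held upright over the square well (320,250 and below). Lowering and releasing.

Scaled: -10 cm / 60 = -0.1667, 2.6 cm / 60 = 0.0433.

Emit:
move_arm(
  commands="0 0 0.0217 0 0.3;0 0 0.0333 0 0.3;0 0 0.0383 0 0.3;0 0 0.0433 0 0.3;0 0 0.0433 0 0.3;0 0 0.0433 0 0.5;0 0 0.0433 0 0.6;0 0 0.0433 0 0.6;0 0 0.0433 0 0.6;0 0 -0.0333 0 0.6;0 0 -0.1 0 0.6;0 0 -0.1667 0 0.6",
)

```text
time_s: 12.5
tcp_pos: [0.5899, 0.2984, 0.1202]
orientation: [0.707, 0.707, -0.0, 0.0]
ft_force: [-0.7, 0.2, -0.6]
grip_width: 0.602
grip_force: 0.0
```

Run:
```python
from h import *
s=snap('wrist','w9');np.savez('pics/w9.npz',**s);d=robot.sense();print(d['tcp_pos'],d['grip_width'],d['ft_force'])
print([(b['score'],b['point'],at(s,b['point'],.02)) for b in robot.boxes_of('wrist','crucible_a')][:3])
print(thing(s,'bottle',px(s,[.4214,.3315,.02])))
```

```text
[0.59229913 0.29948407 0.12794381] 0.6024433556426674 [0.90975369 0.72952576 6.20144013]
[(0.87, [317.0, 232.6], array([0.58904997, 0.29497637, 0.02      ]))]
(array([0.41953476, 0.33140763]), 0.9830763781212607)
```

View pics/w9.png

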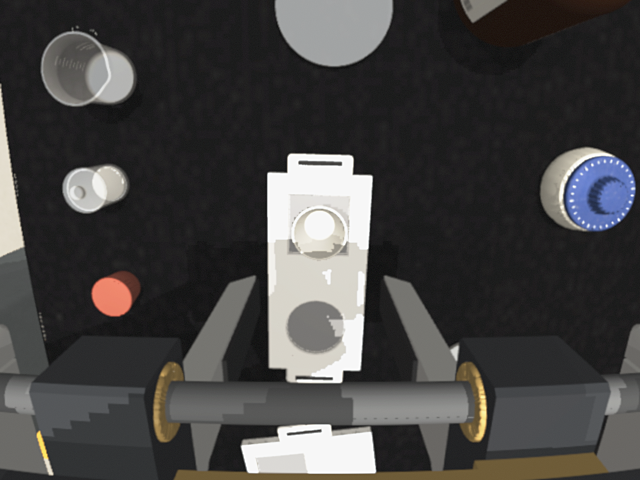

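Crucible upright in the square well (320,230). Next the weighing bottle.

Scaled: -16.9 cm / 60 = -0.2817, 13.2 cm / 60 = 0.22.

Emit:
move_arm(
  commands="0.055 -0.2817 -0.0167 0 0.6;0.055 -0.2817 -0.0167 0 0.6;0.055 -0.2817 -0.0167 0 0.6;0.055 -0.2817 -0.0167 0 0.6;0.055 -0.2817 0.0667 0 0.6;0.055 -0.2817 0.1333 0 0.6;0.055 -0.2817 0.1833 0 0.6;0.055 -0.2817 0.22 0 0.6;0.055 -0.2817 0.22 0 0.6;0.055 -0.2817 0.22 0 0.2;0.055 -0.2817 0.22 0 0.2;0.055 -0.2817 0.22 0 0.2",
)

```text
time_s: 13.8
tcp_pos: [0.4217, 0.3318, -0.0122]
orientation: [0.707, 0.707, 0.001, 0.0]
ft_force: [-0.1, -0.8, -0.4]
grip_width: 0.379
grip_force: 0.0
```

Scaled: -1 cm / 60 = -0.0167.

Emit:
move_arm(
  commands="0 0 0 0 0.2;0 0 0 0 0.2;0 0 0 0 0.2;0 0 -0.0167 0 0.2",
)

```text
time_s: 14.2
tcp_pos: [0.4206, 0.3311, -0.0037]
orientation: [0.707, 0.707, -0.001, -0.0]
ft_force: [0.0, -0.1, -0.1]
grip_width: 0.329
grip_force: 15.0
```

Scaled: 16.7 cm / 60 = 0.2783, -12.3 cm / 60 = -0.205.

Emit:
move_arm(
  commands="0 0 -0.0833 0 0.2;0 0 -0.15 0 0.2;-0.205 0.2783 -0.15 0 0.2;-0.205 0.2783 -0.15 0 0.2;-0.205 0.2783 -0.15 0 0.2;-0.205 0.2783 -0.15 0 0.2;-0.205 0.2783 -0.15 0 0.2;-0.205 0.2783 -0.15 0 0.2;-0.205 0.2783 -0.0833 0 0.2;-0.205 0.2783 -0.0333 0 0.2;-0.205 0.2783 -0.0167 0 0.2;-0.205 0.2783 0 0 0.2",
)

```text
time_s: 15.4
tcp_pos: [0.5876, 0.2095, -0.0031]
orientation: [0.707, 0.708, 0.0, 0.0]
ft_force: [-0.0, -0.2, 0.3]
grip_width: 0.331
grip_force: 15.0
```

Scaled: -14 cm / 60 = -0.2333, -10 cm / 60 = -0.1667.

Emit:
move_arm(
  commands="0 0 0 0 0.2;0 0 0.005 0 0.2;0 0 0.01 0 0.2;0 0 0.01 0 0.2;0 0 0.01 0 0.5;0 0 0.01 0 0.5;0 0 0.01 0 0.5;0 0 -0.0333 0 0.55;0 0 -0.1 0 0.6;0 0 -0.1667 0 0.6;0 0 -0.2333 0 0.6",
)

```text
time_s: 16.5
tcp_pos: [0.5879, 0.2084, 0.1381]
orientation: [0.707, 0.707, -0.0, -0.0]
ft_force: [0.5, 0.1, 0.5]
grip_width: 0.602
grip_force: 0.0
```

Run:
```python
from h import *
s=snap('wrist','w10');d=robot.sense();print(d['tcp_pos'],d['grip_width'],d['ft_force'])
np.savez('pics/w10.npz',**s)
```

```text
[0.59034384 0.20911449 0.14565562] 0.5995590520215012 [-0.09675408  0.71301546  5.79465128]
```

View pics/w10.png

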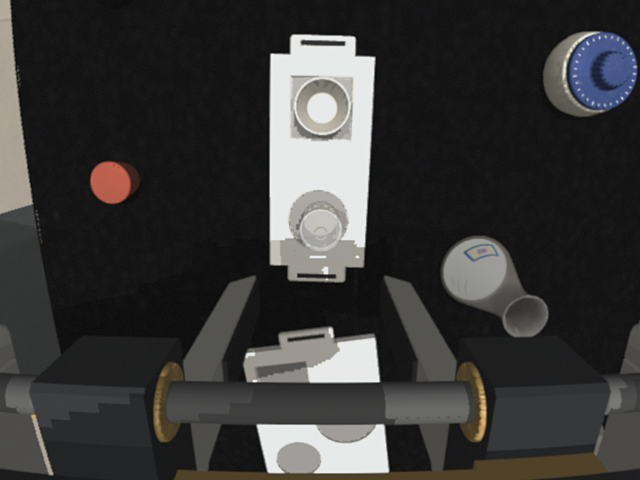

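The bottle stands upright in the round well (320,225). Next, a look at tray_three and crucible B from above.

Scaled: -26.8 cm / 60 = -0.4467, -14.8 cm / 60 = -0.2467.

Emit:
move_arm(
  commands="-0.4467 -0.2467 -0.1833 0 0.6;-0.4467 -0.2467 -0.1833 0 0.6;-0.4467 -0.2467 -0.1833 0 0.6;-0.4467 -0.2467 -0.1833 0 0.6;-0.4467 -0.2467 -0.1833 0 0.6;-0.4467 -0.2467 -0.1833 0 0.6;-0.4467 -0.2467 -0.1833 0 0.6;-0.4467 -0.2467 -0.1833 0 0.6;-0.4467 -0.2467 -0.1833 0 0.6",
)

```text
time_s: 17.45
tcp_pos: [0.4402, -0.0597, 0.2465]
orientation: [0.707, 0.707, 0.0, 0.0]
ft_force: [0.2, -0.1, 0.5]
grip_width: 0.598
grip_force: 0.0
```

Run:
```python
from h import *
s=snap('wrist','w11');d=robot.sense();print(d['tcp_pos'])
np.savez('pics/w11.npz',**s)
print(thing(s,'cruc',px(s,[.4303,-.0321,.02]),45))
W=wells(s)
for w,a in W: print(np.round(w,4),round(float(a)))
big=[w for w,a in W if a>1200]
if len(big)==3:
    sq=[w for w,a in W if a>1200 and w[1]>.03][0]; lg=max(big,key=lambda w:w[0]); sm=min(big,key=lambda w:w[1])
    print(rigid(WELL['three'],[sq,sm,lg]))
```

```text
[ 0.44030227 -0.05920234  0.24615497]
(array([ 0.4303705 , -0.03139375]), 1.0542618202827838)
[ 0.5675 -0.042 ] 1746
[0.615  0.0099] 3123
[0.555  0.0478] 2392
(np.float64(0.13543964855790938), array([0.58910434, 0.00659495]), array([[ 0.55528459,  0.04740211],
       [ 0.56743693, -0.04177367],
       [ 0.61486623,  0.01010562]]))
```

Emit:
move_arm(
  commands="0.0467 -0.0167 0.0833 0 0.65;0.0467 -0.0167 0.1667 0 0.65;0.0467 -0.0167 0.25 0 0.65;0.0467 -0.0167 0.3167 0 0.65;0.0467 -0.0167 0.3667 0 0.65;0.0467 -0.0167 0.4 0 0.65;0.0467 -0.0167 0.4333 0 0.65;0.0467 -0.0167 0.4333 0 0.65;0.0467 -0.0167 0.4333 0 0.3;0.0467 -0.0167 0.4333 0 0.3;0.0467 -0.0167 0.4333 0 0.3;0.0467 -0.0167 0.4333 0 0.3",
)

```text
time_s: 18.7
tcp_pos: [0.4307, -0.0316, -0.0127]
orientation: [0.707, 0.707, 0.0, 0.001]
ft_force: [0.2, 0.1, 2.2]
grip_width: 0.41
grip_force: 15.0
```

Scaled: -1 cm / 60 = -0.0167.

Emit:
move_arm(
  commands="0 0 0 0 0.3;0 0 0 0 0.3;0 0 -0.0167 0 0.3",
)

```text
time_s: 19.0
tcp_pos: [0.4296, -0.0316, -0.0037]
orientation: [0.707, 0.707, -0.0, -0.001]
ft_force: [-0.3, 0.1, 0.3]
grip_width: 0.413
grip_force: 15.0
```

Scaled: 12.5 cm / 60 = 0.2083, 7.9 cm / 60 = 0.1317.

Emit:
move_arm(
  commands="0 0 -0.0667 0 0.3;0 0 -0.1333 0 0.3;0.1317 0.2083 -0.1333 0 0.3;0.1317 0.2083 -0.1333 0 0.3;0.1317 0.2083 -0.1333 0 0.3;0.1317 0.2083 -0.1333 0 0.3;0.1317 0.2083 -0.1333 0 0.3;0.1317 0.2083 -0.0833 0 0.3;0.1317 0.2083 -0.0333 0 0.3;0.1317 0.2083 -0.0167 0 0.3;0.1317 0.2083 0 0 0.3;0.1317 0.2083 0 0 0.3",
)

```text
time_s: 20.2
tcp_pos: [0.5548, 0.0471, -0.0034]
orientation: [0.707, 0.707, -0.0, -0.0]
ft_force: [0.9, 0.1, -0.8]
grip_width: 0.412
grip_force: 15.0
```

Scaled: -18 cm / 60 = -0.3, -14 cm / 60 = -0.2333.

Emit:
move_arm(
  commands="0 0 0.005 0 0.3;0 0 0.0083 0 0.3;0 0 0.0083 0 0.3;0 0 0.0083 0 0.6;0 0 0.0083 0 0.6;0 0 0.0083 0 0.6;0 0 0.0083 0 0.6;0 0 -0.0333 0 0.6;0 0 -0.1 0 0.6;0 0 -0.1667 0 0.6;0 0 -0.2333 0 0.6;0 0 -0.3 0 0.6",
)

```text
time_s: 21.4
tcp_pos: [0.5549, 0.0474, 0.1783]
orientation: [0.707, 0.707, 0.0, 0.0]
ft_force: [0.3, -0.7, 0.2]
grip_width: 0.601
grip_force: 0.0
```

Run:
```python
from h import *
s=snap('wrist','w12');d=robot.sense();print(d['tcp_pos'],d['grip_width'],d['ft_force'])
print([(b['score'],b['point'],at(s,b['point'],.02)) for b in robot.boxes_of('wrist','crucible_a')][:3])
```

```text
[0.55720497 0.04756157 0.18526569] 0.5981131603098568 [-6.56663716e-03  6.34845478e-01  7.33212468e+00]
[(0.6, [316.2, 219.1], array([0.55293618, 0.04179587, 0.02      ]))]
```

Scaled: 36.7 cm / 60 = 0.6117, -12.2 cm / 60 = -0.2033, -45 degrees / 90 = -0.5.

Emit:
move_arm(
  commands="0.6117 -0.2033 0 -0.5 0.7;0.6117 -0.2033 0 -0.5 0.7;0.6117 -0.2033 0 -0.5 0.7;0.6117 -0.2033 0 -0.5 0.7;0.6117 -0.2033 0 -0.5 0.7;0.6117 -0.2033 0 -0.5 0.7;0.6117 -0.2033 0 -0.5 0.7;0.6117 -0.2033 0 -0.5 0.7;0.6117 -0.2033 0 -0.5 0.7;0.6117 -0.2033 0 -0.5 0.7",
)

```text
time_s: 22.5
tcp_pos: [0.4326, 0.4145, 0.1755]
orientation: [0.382, 0.924, -0.001, -0.0]
ft_force: [0.0, 0.4, -0.5]
grip_width: 0.701
grip_force: 0.0
```

Run:
```python
from h import *
s=snap('wrist','w13');d=robot.sense();print(d['tcp_pos'],d['orientation'])
p=px(s,[.433,.414,.03]);print(p,[thing(s,'beaker',p,w,t) for w,t in((70,60),(70,45),(90,60))])
b=robot.boxes_of('wrist','small_beaker');print(b[:2])
c=snap('scene');p=px(c,[.433,.414,.03]);print(p,thing(c,'beaker',p,28))
```

```text
[0.43305215 0.41383744 0.1758235 ] [ 3.82532145e-01  9.23942039e-01 -4.93194408e-04 -1.55089992e-04]
[319.63410385 216.19790071] [(array([0.43354811, 0.41300466]), 0.9853435782587179), (array([0.43344068, 0.41310107]), 0.9980356102363984), (array([0.43354811, 0.41300466]), 0.9853435782587179)]
[{'point': [317.3, 222.1], 'score': 0.72}]
[250.21905676 340.01438471] (array([0.43594927, 0.41326217]), 0.8822810935578492)
```

Scaled: 19.2 cm / 60 = 0.32, 18 cm / 60 = 0.3.

Emit:
move_arm(
  commands="0 0 0.0833 0 0.7;0 0 0.1667 0 0.7;0 0 0.2167 0 0.7;0 0 0.2667 0 0.7;0 0 0.3 0 0.7;0 0 0.32 0 0.7;0 0 0.32 0 0.7;0 0 0.32 0 0.3;0 0 0.32 0 0.3;0 0 0.32 0 0.3;0 0 0.32 0 0.3;0 0 0.32 0 0.3",
)

```text
time_s: 23.85
tcp_pos: [0.4335, 0.4148, -0.0145]
orientation: [0.383, 0.924, 0.001, 0.0]
ft_force: [-0.0, 0.0, 7.0]
grip_width: 0.487
grip_force: 15.0
```

Scaled: -1 cm / 60 = -0.0167.

Emit:
move_arm(
  commands="0 0 0 0 0.3;0 0 0 0 0.3;0 0 -0.0167 0 0.3",
)

```text
time_s: 24.15
tcp_pos: [0.4325, 0.414, -0.006]
orientation: [0.383, 0.924, -0.001, -0.0]
ft_force: [-0.3, -0.4, 0.2]
grip_width: 0.482
grip_force: 15.0
```

Scaled: -41.5 cm / 60 = -0.6917, -15.7 cm / 60 = -0.2617.

Emit:
move_arm(
  commands="0 0 -0.0667 0 0.3;0 0 -0.15 0 0.3;-0.6917 -0.2617 -0.15 0 0.3;-0.6917 -0.2617 -0.15 0 0.3;-0.6917 -0.2617 -0.15 0 0.3;-0.6917 -0.2617 -0.15 0 0.3;-0.6917 -0.2617 -0.15 0 0.3;-0.6917 -0.2617 -0.15 0 0.3;-0.6917 -0.2617 -0.15 0 0.3;-0.6917 -0.2617 -0.15 0 0.3;-0.6917 -0.2617 -0.15 0 0.3;-0.6917 -0.2617 -0.15 0 0.3",
)

```text
time_s: 25.35
tcp_pos: [0.6168, 0.0054, 0.0848]
orientation: [0.385, 0.923, -0.0, 0.0]
ft_force: [0.2, 0.2, -0.4]
grip_width: 0.483
grip_force: 15.0
```

Run:
```python
from h import *
d=robot.sense();T=d['tcp_pos'];print(T,d['orientation'],d['grip_width'],d['grip_force'])
out=[]
for n,k,r in (('wrist',1.25,160),('side',4,50),('scene',5,40)):
    c=snap(n);q=px(c,[T[0],T[1],T[2]+.03]).astype(int);f=c['frame'].copy()
    b=f[max(0,q[1]-r):q[1]+r,max(0,q[0]-r):q[0]+r];b=cv2.resize(b,(266,400) if n=='x' else (266,266),interpolation=2)
    out.append(b)
cv2.imwrite('pics/p14.png',np.hstack(out)[:,:,::-1])
```

```text
[0.61675544 0.00535431 0.08484221] [ 3.84711266e-01  9.23036887e-01 -1.73230831e-04  3.40537824e-04] 0.48262435977120816 14.999667594674975
```

View pics/p14.png

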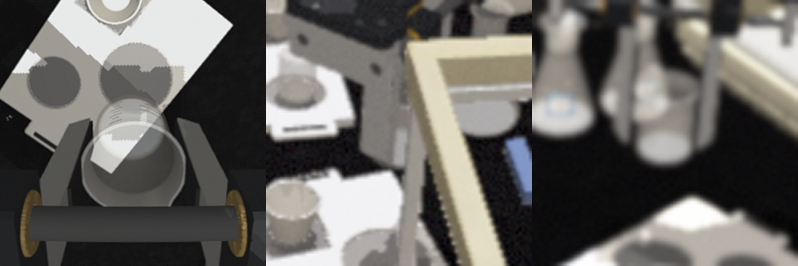

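The beaker is held upright with its body hanging clear in the wrist view; tray_three's large well (~135,75) is just ahead. Correcting by a few mm and lowering.

Scaled: 9.4 cm / 60 = 0.1567, 9.2 cm / 60 = 0.1533.

Emit:
move_arm(
  commands="0.0083 0.0033 0.0667 0 0.3;0.0083 0.0033 0.1167 0 0.3;0.0083 0.0033 0.1417 0 0.3;0.0083 0.0033 0.15 0 0.3;0.0083 0.0033 0.1533 0 0.3;0.0083 0.0033 0.1567 0 0.3;0.0083 0.0033 0.1567 0 0.3",
)

```text
time_s: 26.2
tcp_pos: [0.614, 0.015, -0.0085]
orientation: [0.383, 0.924, 0.0, 0.001]
ft_force: [0.1, 0.5, -0.2]
grip_width: 0.479
grip_force: 15.0
```

Scaled: -0.4 cm / 60 = -0.0067, -0.2 cm / 60 = -0.0033.

Emit:
move_arm(
  commands="-0.0067 -0.0033 0 0 0.3;-0.0067 -0.0033 0 0 0.3;-0.0067 -0.0033 0.0017 0 0.3;-0.0067 -0.0033 0.0033 0 0.3;-0.0067 -0.0033 0.0033 0 0.3",
)

```text
time_s: 26.7
tcp_pos: [0.6154, 0.0104, -0.0106]
orientation: [0.383, 0.924, 0.0, 0.001]
ft_force: [-1.3, -2.9, 8.2]
grip_width: 0.481
grip_force: 15.0
```

Scaled: -19 cm / 60 = -0.3167, -14 cm / 60 = -0.2333.

Emit:
move_arm(
  commands="0 0 0 0 0.55;0 0 0 0 0.65;0 0 0 0 0.65;0 0 0 0 0.65;0 0 -0.025 0 0.65;0 0 -0.0833 0 0.65;0 0 -0.15 0 0.65;0 0 -0.2333 0 0.65;0 0 -0.3167 0 0.65;0 0 -0.3167 0 0.65",
)

```text
time_s: 27.7
tcp_pos: [0.6173, 0.0107, 0.1874]
orientation: [0.383, 0.924, 0.002, 0.006]
ft_force: [0.4, 0.6, 0.4]
grip_width: 0.648
grip_force: 0.0
```

Run:
```python
from h import *
d=robot.sense();print(d['tcp_pos'],d['orientation'],d['grip_width'],d['ft_force'])
s=snap('wrist','w15')
print([(b['score'],b['point'],at(s,b['point'],.034)) for b in robot.boxes_of('wrist','small_beaker')][:2])
```

```text
[0.61734317 0.01066081 0.18737466] [0.3825147  0.92392898 0.00211103 0.00576945] 0.6481909563383152 [0.35794386 0.57096492 0.36214655]
[(0.92, [315.2, 217.6], array([0.61911679, 0.00534371, 0.034     ]))]
```

Scaled: 30.1 cm / 60 = 0.5017, 2.8 cm / 60 = 0.0467, 45 degrees / 90 = 0.5.

Emit:
move_arm(
  commands="0.5017 0.0467 0.0333 0.5 0.6;0.5017 0.0467 0.0333 0.5 0.6;0.5017 0.0467 0.0333 0.5 0.6;0.5017 0.0467 0.0333 0.5 0.6;0.5017 0.0467 0.0333 0.5 0.6;0.5017 0.0467 0.0333 0.5 0.6;0.5017 0.0467 0.0333 0.5 0.6;0.5017 0.0467 0.0333 0.5 0.6;0.5017 0.0467 0.0333 0.5 0.6",
)

```text
time_s: 28.7
tcp_pos: [0.4221, 0.2426, 0.1581]
orientation: [0.707, 0.707, -0.0, -0.0]
ft_force: [-0.1, 0.2, 0.2]
grip_width: 0.602
grip_force: 0.0
```

Run:
```python
from h import *
s=snap('wrist','w16');d=robot.sense();print(d['tcp_pos'],d['orientation'])
p=px(s,[.4226,.2428,.02]);print(p,thing(s,'stop',p,50))
```

```text
[0.42240672 0.24236138 0.15819823] [ 7.07160805e-01  7.07052662e-01 -3.58467315e-04 -1.45922805e-05]
[318.9597557  217.44093577] (array([0.42255129, 0.24276996]), 0.994655713925922)
```

Scaled: 17.4 cm / 60 = 0.29, 17 cm / 60 = 0.2833.

Emit:
move_arm(
  commands="0 0 0.0833 0 0.6;0 0 0.1667 0 0.6;0 0 0.2167 0 0.6;0 0 0.2583 0 0.6;0 0 0.2833 0 0.6;0 0 0.29 0 0.6;0 0 0.29 0 0.2;0 0 0.29 0 0.2;0 0 0.29 0 0.2;0 0 0.29 0 0.2;0 0 0.29 0 0.2;0 0 0.29 0 0.2",
)

```text
time_s: 29.95
tcp_pos: [0.4223, 0.2435, -0.0147]
orientation: [0.707, 0.707, 0.001, 0.0]
ft_force: [-0.1, -2.4, 5.9]
grip_width: 0.336
grip_force: 15.0
```

Scaled: -1 cm / 60 = -0.0167.

Emit:
move_arm(
  commands="0 0 0 0 0.2;0 0 -0.0167 0 0.2;0 0 -0.0167 0 0.2",
)

```text
time_s: 30.25
tcp_pos: [0.4223, 0.2437, -0.0041]
orientation: [0.707, 0.707, 0.001, 0.0]
ft_force: [0.4, 0.3, -0.6]
grip_width: 0.337
grip_force: 15.0
```

Scaled: -28.5 cm / 60 = -0.475, 14.5 cm / 60 = 0.2417.

Emit:
move_arm(
  commands="0 0 -0.0833 0 0.2;0 0 -0.15 0 0.2;-0.475 0.2417 -0.15 0 0.2;-0.475 0.2417 -0.15 0 0.2;-0.475 0.2417 -0.15 0 0.2;-0.475 0.2417 -0.15 0 0.2;-0.475 0.2417 -0.15 0 0.2;-0.475 0.2417 -0.15 0 0.2;-0.475 0.2417 -0.15 0 0.2;-0.475 0.2417 -0.15 0 0.2;-0.475 0.2417 -0.0833 0 0.2;-0.475 0.2417 -0.05 0 0.2",
)

```text
time_s: 31.45
tcp_pos: [0.5655, -0.0402, 0.0225]
orientation: [0.707, 0.708, -0.001, -0.001]
ft_force: [-0.0, -0.2, -0.6]
grip_width: 0.338
grip_force: 15.0
```

Scaled: 3 cm / 60 = 0.05, 2.5 cm / 60 = 0.0417.

Emit:
move_arm(
  commands="0 0 0 0 0.2;0 0 0.025 0 0.2;0 0 0.0417 0 0.2;0 0 0.05 0 0.2;0 0 0.05 0 0.2",
)

```text
time_s: 31.95
tcp_pos: [0.5666, -0.0415, -0.0059]
orientation: [0.707, 0.707, -0.0, -0.0]
ft_force: [-0.1, 0.1, -0.6]
grip_width: 0.337
grip_force: 15.0
```

Within 1 mm of the well centre; the last 4–5 mm gently.

Scaled: 0.4 cm / 60 = 0.0067, 0.2 cm / 60 = 0.0033.

Emit:
move_arm(
  commands="0 0.0017 0.0033 0 0.2;0 0.0017 0.0067 0 0.2;0 0.0017 0.0067 0 0.2",
)

```text
time_s: 32.25
tcp_pos: [0.5679, -0.0417, -0.0095]
orientation: [0.707, 0.707, 0.0, 0.0]
ft_force: [1.0, 0.2, -0.4]
grip_width: 0.336
grip_force: 15.0
```

Emit:
move_arm(
  commands="0 0 0.0017 0 0.2;0 0 0.0017 0 0.2;0 0 0.0017 0 0.45;0 0 0.0017 0 0.55;0 0 0.0017 0 0.55;0 0 0.0017 0 0.55;0 0 -0.0333 0 0.55;0 0 -0.1 0 0.55;0 0 -0.1833 0 0.55;0 0 -0.2667 0 0.55;0 0 -0.35 0 0.55",
)

```text
time_s: 33.35
tcp_pos: [0.5674, -0.0416, 0.2028]
orientation: [0.707, 0.707, 0.0, 0.0]
ft_force: [1.1, 0.9, -0.5]
grip_width: 0.546
grip_force: 0.0
```

Scaled: -10 cm / 60 = -0.1667, -8 cm / 60 = -0.1333.

Emit:
move_arm(
  commands="0.05 -0.1667 -0.1333 0 0.55;0.05 -0.1667 -0.1333 0 0.55;0.05 -0.1667 -0.1333 0 0.55;0.05 -0.1667 -0.1333 0 0.55;0.05 -0.1667 -0.1333 0 0.55",
)

```text
time_s: 33.85
tcp_pos: [0.468, -0.0117, 0.2807]
orientation: [0.707, 0.707, 0.0, 0.0]
ft_force: [-0.5, 0.4, 0.6]
grip_width: 0.548
grip_force: 0.0
```

Run:
```python
from h import *
d=robot.sense();print(d['tcp_pos'],d['grip_width'])
s=snap('wrist');c=snap('scene');e=snap('side')
cc=lambda s,x0,y0,w,h:cv2.resize(s['frame'][y0:y0+h,x0:x0+w],(400,300),interpolation=2)
b=np.vstack([np.hstack([cv2.resize(s['frame'],(400,300)),cc(c,220,190,220,165)]),np.hstack([cc(e,220,190,220,165),cc(e,280,270,120,90)])])
cv2.imwrite('pics/p17.png',b[:,:,::-1])
```

```text
[ 0.46797283 -0.01170646  0.28071552] 0.547592535307386
```

View pics/p17.png

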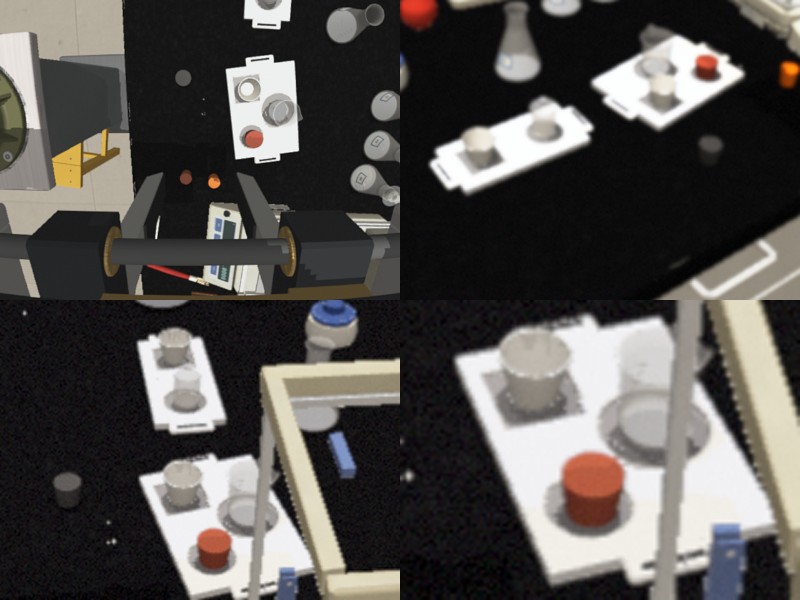

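Run:
```python
from h import *
for n,f in (('wrist',lambda p:p*[400/640,300/480]),('scene',lambda p:(p-[220,190])*400/220+[400,0]),('side',lambda p:(p-[280,270])*400/120+[400,300])):
    s=snap(n)
    for z in (.004,.065): 
        P=np.array([f(px(s,[.6155+.0235*np.cos(a)*(1 if z>.01 else .9),.0104+.0235*np.sin(a)*(1 if z>.01 else .9),z])) for a in A])
        print(n,z,'cols',P[:,0].min().round(),P[:,0].max().round(),'rows',P[:,1].min().round(),P[:,1].max().round())
    print([(b['score'],f(np.array(b['point']))) for b in robot.boxes_of(n,'small_beaker')][:2])
```

```text
wrist 0.004 cols 267.0 289.0 rows 98.0 120.0
wrist 0.065 cols 275.0 303.0 rows 99.0 127.0
[(0.76, array([285.25, 112.75])), (0.26, array([352.3125,  21.125 ]))]
scene 0.004 cols 639.0 669.0 rows 62.0 80.0
scene 0.065 cols 640.0 675.0 rows 25.0 44.0
[(0.67, array([656.36363636,  48.54545455]))]
side 0.004 cols 615.0 693.0 rows 400.0 454.0
side 0.065 cols 616.0 706.0 rows 313.0 371.0
[(0.59, array([652.66666667, 383.66666667]))]
```

The predictions for an upright, centred beaker match the pictures: rim at rows 25–44 in the scene view and base at rows 400–454 in the side crop. All five things are in their wells and the spares and flask are untouched, so I'm handing in.

```bash
python3 -c "
from rig import robot
print(robot.close_job())"
```

```text
the job is handed in; nothing more can be done
None
```

Both kits are made up: in the last pictures all five things stand upright in their wells, the spare stoppers, flask and orange look-alike were left alone, and the job was handed in at about 34 s; no verdict came back.

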